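# Release a latched module cartridge and pin it into the transport nest

### The job

Eject the green-topped cartridge from its push-push dock: press it down to its stop so that the latch trips, let it spring up, and draw it out. Stand it upright and fully home in the yellow transport nest with the hole of its lug over the steel post, then take the red-headed lock pin from the white stand and put it down through lug and post until its head rests on the lug, and let go. Leave the blue-topped cartridge latched in its dock, and do not disturb the loose things on the bench.

Things in the scene. Friction and masses are not known exactly. Their poses are not given: they have to be found in the camera images.
- green_center (a point): Centre (half-way up) of the green-topped cartridge: upright aluminium body 30 mm (its x) x 60 mm (y) x 90 mm high, 0.13 to 0.25 kg, the top 10 mm green; a catch notch in its +y face, under the lug. z up; axes parallel to its dock's at the start. Latched, its top is 110 mm above the table and a hook holds it: it cannot be pulled out.
- green_lug (a point): Centre of the lug hole of the green cartridge, at its top face: 50 mm along y and 45 mm up z from green_center. The green lug, 30 mm wide (x) and 10 mm thick, its top level with the cartridge top, sticks out from y = 30 to y = 66 mm; the hole is vertical, 16 mm wide.
- green_ejector (a joint): Spring ejector plate under the green cartridge, m: 0 latched, +0.008 pressed to its hard stop, -0.030 sprung up. A push of 5 to 9 N on the cartridge moves it down; the latch trips 5 to 6 mm down and stays tripped. Let go, it rises in about 0.6 s until the cartridge top is 140 mm above the table, the cartridge standing loose in the slot.
- green_dock: The green cartridge's push-push dock, fixed: black housing 88 mm high, spanning x -26 to +26 and y -42 to +66 mm, with a slot 33 x 63 mm on top and an orange trip button under the lug; foot 80 x 130 mm. Origin: on the table under the slot's centre, z up. The sprung-up cartridge still stands 38 mm deep in the slot (1.5 mm play each side) and 52 mm above it; lift it straight up.
- blue_dock: The blue cartridge's push-push dock, fixed: black housing 88 mm high, spanning x -26 to +26 and y -42 to +66 mm, with a slot 33 x 63 mm on top and an orange trip button under the lug; foot 80 x 130 mm. Origin: on the table under the slot's centre, z up. Like the green one's; not to be used.
- blue_center (a point): Centre of the blue-topped cartridge, latched in its own dock; same shape as the green one. To be left alone.
- nest: Transport nest, fixed: aluminium base 74 x 150 x 8 mm, y -65 to +85 mm; on it a yellow block 55 mm (x) by 78 mm (y -41.5 to +36.5), top 48 mm above the table, with a pocket 33 x 63 mm, 40 mm deep, 3 mm chamfer, centred on the origin; and a steel post 30 x 26 mm at y = 50 mm, top 86 mm above the table. Origin: on the table under the pocket's centre, z up.
- nest_seat (a point): Where the centre of the green cartridge is when it stands home in the pocket: 53 mm above the nest's origin. The cartridge then has its x and y axes parallel to the nest's, its lug 2 mm above the post and its top 98 mm above the table.
- nest_hole (a point): Centre of the mouth of the hole in the nest's post, y = 50 mm, 86 mm above the table: vertical, 13 mm wide, 58 mm deep.
- pin_center (a point): Centre (half-way along) of the lock pin, upright: steel shaft 10 mm thick, 55 mm long, tapered tip below, red cylindrical head 22 mm thick, 34 mm tall above; 89 mm in all, 0.05 kg. z from tip to head. At the start its head rests on the white stand, centre 49.5 mm above the table. Home, its head rests on the lug and its centre is 1.5 mm above nest_hole.
- pin_stand: White stand of the lock pin, fixed: 46 x 46 mm, 60 mm high, with a foot plate 70 x 70 x 4 mm; vertical hole 13 mm wide in its centre, right down to the foot plate. Origin on the table under its centre.
- glue_jar: Loose jar 44 mm wide, 70 mm high, green cap; origin at its underside.
- wipe_bottle: Loose bottle 40 mm wide, 90 mm high, orange cap; origin at its underside.
- driver: Loose screwdriver 160 mm long, lying, yellow handle to its -x; origin at its underside.
- brush: Loose brush 150 mm long, lying, handle to its -x; origin at its underside.
- lens_tube: Loose dark lens tube 30 mm wide, 70 mm high, standing; origin at its underside.
- lens_mount: Loose lens mount: post on a 32 mm foot with a black square frame 14 x 44 mm on top, 102 mm high; origin at its underside.

How it is judged:
By the outcome, as a careful person would: the job done as asked, in the order asked, and still so for the second after the job is handed in, with the robot touching nothing.
It also fails if it takes over 70 s, if anything falls off the work surface, if the arm or the gripper's body presses on something with over 40 N, if the wrist force passes 120 N, or if a joint passes its speed limit or range.

### The arm

A 7-joint arm with a two-finger parallel gripper is mounted at the origin on the work surface. World frame = base frame: x ahead of the robot, y to its left, z up, the work surface at z = 0. Lengths are in mm, angles in rad, forces in N, time in s.
With the tool pointing down it reaches from about 400 to 875 mm from the base axis. Payload 19.3 kg.
Tool frame: the origin (TCP) lies at the very end of the fingers, on their centre line; the grasp point (between the pads) lies 19 mm behind it (grip_point_offset is the z of the grasp point in the tool frame, in mm); z points along the fingers, y is the line along which they close (so a half turn about z gives the same grasp; the last joint's range is limited). The gripper opens to 85 mm and grips with 20 to 120 N. Pads are 22 mm wide; open, the fingers measure 114 mm over their backs; the gripper's body (76 mm by 85 mm) begins 54 mm behind the grasp point. The pads swing forward as they close: fully open they stand 13 mm farther back than shut.
Start: joints at [1.034, 0.521, -0.036, 1.599, 0.021, 1.021, -0.113], TCP at [281.241, -558.137, 200.391] pointing down, gripper open.
Joint ranges: [-2.91, 2.91], [-0.3, 2.13], [-1.5, 1.42], [0.17, 2.43], [-1.26, 4.41], [0.16, 1.93], [-2.52, 2.52]. Speed limits (rad/s): [1.89, 1.89, 2.39, 2.39, 3.01, 3.01, 3.01].

### API

Orientations are given as a 3x3 rotation matrix whose columns are the frame's x, y, z axes.
In Python, from workcell import movep, movel, goto_joints, open_gripper, clamp, wait, inverse_kinematics, read_state, camera, PlanningError, finish_job, grip_point_offset gives the robot as it stands. Calls block until the motion is done:
- movep(position, orientation): joint-space move of the TCP to a pose.
- movel(position, frame=None, max_speed=150, guard=None): straight line of the TCP; frame=None keeps the orientation; max_speed is the mean speed in mm/s. With guard (N) it stops when the force on the tool has changed by that much, and returns True; else False.
- goto_joints(angles): joint-space move.
- open_gripper() and clamp(): open the fingers fully, or close them until they stop; the grip force is fixed at half the most.
- wait(seconds).
- inverse_kinematics(position, orientation): joint angles nearest the present ones, or None.
- read_state(): the state.
- camera(name): name is "scene" or "top" or "wrist"; returns a dict with "image" (480x640x3 uint8, blue, green, red), "range_z" (480x640 float32, mm along the optical axis (not along the pixel's ray), 0 where there is no reading), "fx", "fy", "cx", "cy" (pixels), "cam_to_world" (4x4, takes a point from camera to world coordinates). Camera axes: x right, y up, looking along -z (the intrinsics and any distortion apply to the point x, -y, -z); pixel columns grow to the right and rows downward; lengths in mm; the calibration is good to about 2 mm. The wrist camera is an equidistant fisheye: a pixel r from the principal point sees the ray r / f radians off the axis. A picture is of the moment at which its call begins.
A pose or a line that the arm cannot do raises PlanningError and nothing moves.
- finish_job(): hands the job in; it is judged then, once.
The state is a dict: "time": time; "qpos": joint angles; "qvel": joint speeds; "joint_efforts": joint torques, N m; "eef_pos": TCP position; "tool_rot": TCP orientation; "ft_force": force on the tool from outside, world axes, zero at the start; "torque": the same for the moment, N m; "finger_gap": finger opening in mm; "gripper_force": force on a finger pad.
Only numpy, scipy, OpenCV 4.12 (cv2) and the standard library are available. Lean on these libraries where they do the work, as an engineer would, in place of code of your own. Each camera call takes 0.05 s, during which the arm holds its last target. There are 200 camera calls.

## Working session

There is one attempt and no reset: what is moved stays moved. The work goes in short steps, each a Python script; the robot and the scene stay as the last script left them, time stands still between calls to the robot, and variables do not carry over. Pictures are saved under pics/ and viewed, at most 13 in all, crops included, and the job is handed in when it is done.

```bash
mkdir -p pics; ls; python3 - <<'E'
from workcell import *
import cv2,numpy as np,pickle
d={n:camera(n) for n in("scene","top")}
pickle.dump(d,open("d0.pkl","wb"))
for n in d: cv2.imwrite(f"pics/{n}0.png",d[n]["image"]); print(n,d[n]["fx"],d[n]["cx"],d[n]["cam_to_world"].round(2).tolist())
print(grip_point_offset,read_state())
E
```

```text
pics
scene 612.1218094511459 324.01672027378896 [[0.67, -0.57, 0.47, 1091.91], [0.74, 0.53, -0.42, -435.16], [-0.01, 0.63, 0.78, 995.92], [0.0, 0.0, 0.0, 1.0]]
top 588.4350790199587 320.38662625724584 [[-0.01, 0.98, -0.2, 291.32], [-1.0, -0.01, 0.01, 30.91], [0.01, 0.2, 0.98, 1412.75], [0.0, 0.0, 0.0, 1.0]]
-18.700000000000003 {'time': 0.1, 'qpos': array([ 1.0337885 ,  0.52193363, -0.03629946,  1.59993307,  0.02121314,
        1.0211107 , -0.11280678]), 'qvel': array([-1.00619977e-03, -1.41658676e-03,  9.12523138e-05, -2.29798211e-03,
       -1.80695586e-03, -1.13255337e-04,  1.03356088e-03]), 'joint_efforts': array([ 2.68004544e-03, -9.28497791e+01,  1.98360801e+00, -3.70536268e+01,
        1.81465043e-02,  5.32059858e-03,  7.52690062e-05]), 'eef_pos': array([ 281.07658841, -557.86527346,  199.90298801]), 'tool_rot': array([[ 8.93025372e-01,  4.50006001e-01, -5.32636345e-04],
       [ 4.50006307e-01, -8.93024976e-01,  8.45906540e-04],
       [-9.49945396e-05, -9.95105717e-04, -9.99999500e-01]]), 'ft_force': array([-0.35252807, -0.38685957,  0.5098956 ]), 'torque': array([-0.00649934,  0.01651492,  0.02061869]), 'gripper_force': 0.0, 'finger_gap': 85.3284516347473}
```

View pics/scene0.png

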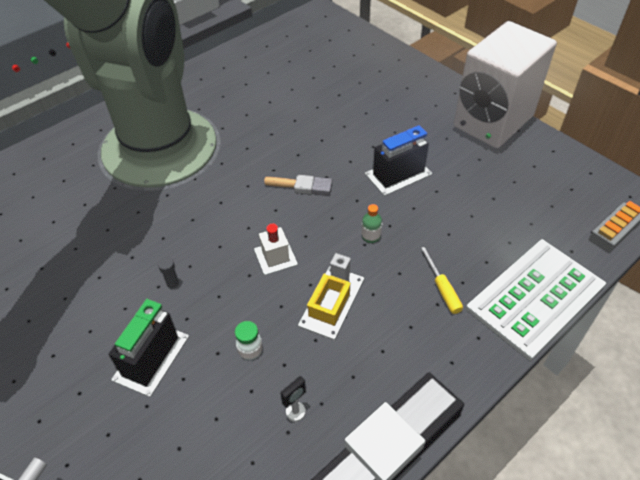

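View pics/top0.png

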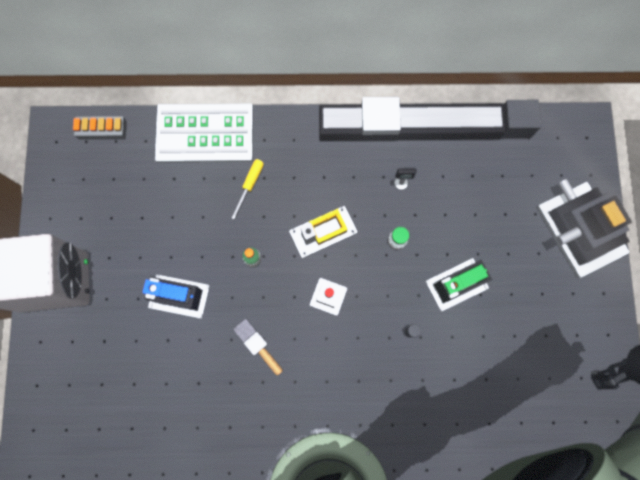

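The top picture shows the green cartridge at about (465,278), lug to the left (451,287). The nest is at (323,229) with its post at (309,232), and the pin is at (329,293). I'll segment these by colour and convert them with the depth data.

```bash
cat > h.py <<'E'
from workcell import *
import cv2,numpy as np
def cloud(c):
    v,u=np.mgrid[:480,:640]; z=c["range_z"]
    P=np.stack([(u-c["cx"])/c["fx"]*z,-(v-c["cy"])/c["fy"]*z,-z,np.ones_like(z)],-1)
    return (P@c["cam_to_world"].T)[...,:3]
def cmask(c,col):
    h=cv2.cvtColor(c["image"],cv2.COLOR_BGR2HSV).astype(int); H,S,V=h[...,0],h[...,1],h[...,2]
    return {"green":(abs(H-65)<15),"yellow":abs(H-26)<8,"red":(H<6)|(H>174),"blue":abs(H-110)<10}[col]&(S>130)&(V>60)
def rect(p):
    return cv2.minAreaRect(p[:,:2].astype(np.float32))
E
python3 - <<'E'
from h import *
import pickle
d=pickle.load(open("d0.pkl","rb"))
R={"green":(420,255,500,310),"yellow":(290,200,360,260),"red":(310,275,350,315),"blue":(135,270,215,320)}
c=d["top"];P=cloud(c)
for col,(a,b,e,f) in R.items():
    m=np.zeros((480,640),bool);m[b:f,a:e]=1;m&=cmask(c,col)
    p=P[m];zz=np.median(p[:,2]);q=p[abs(p[:,2]-zz)<8]
    print(col,len(p),zz.round(1),q.mean(0).round(1),rect(q))
# housing/white feet
hsv=cv2.cvtColor(c["image"],cv2.COLOR_BGR2HSV)
for n,(a,b,e,f) in {"greenfoot":(420,250,500,315),"nestfoot":(285,200,362,260),"pinfoot":(305,272,352,318)}.items():
    m=np.zeros((480,640),bool);m[b:f,a:e]=1;m&=(hsv[...,1]<60)&(hsv[...,2]>150)
    p=P[m];p=p[p[:,2]<16];print(n,len(p),rect(p))
def crop(a,b,e,f,k=7): return cv2.resize(c["image"][b:f,a:e],(400,300),interpolation=cv2.INTER_CUBIC)
cv2.imwrite("pics/crops.png",np.hstack([crop(425,250,505,310),crop(285,200,365,260)]))
E
```

```text
green 515 108.2 [ 476.  -318.9  108.5] ((473.007568359375, -314.1299133300781), (29.89887237548828, 96.67012786865234), 25.553987503051758)
yellow 370 45.4 [617.  -12.5  45.5] ((615.0133056640625, -7.777168273925781), (56.95894241333008, 75.66580963134766), 22.565963745117188)
red 45 92.1 [449.9  -7.2  92.4] ((449.5018310546875, -7.264152526855469), (13.594079971313477, 16.16474151611328), 89.58155822753906)
blue 594 107.9 [455.  352.8 108.3] ((456.0458679199219, 356.9316101074219), (98.4930648803711, 30.150447845458984), 77.78695678710938)
greenfoot 784 ((477.8452453613281, -320.9299621582031), (85.86611938476562, 137.0598602294922), 25.31528663635254)
nestfoot 1181 ((612.843017578125, 2.7052688598632812), (80.79149627685547, 156.27450561523438), 24.16175079345703)
pinfoot 553 ((452.3326416015625, -7.679008483886719), (76.01846313476562, 77.89334869384766), 68.7538833618164)
```

View pics/crops.png

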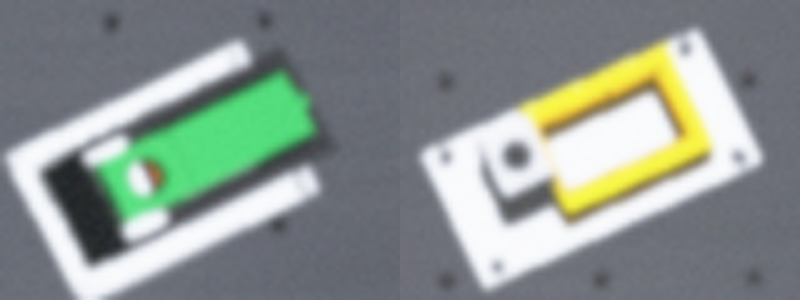

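Green cartridge: centre ≈ (481,-330), yaw ≈ 25.5°, with its lug toward +y and −x. Nest: origin ≈ (615,-6), yaw ≈ 23.5°. Next I'll hover over the green cartridge with the fingers shut and take a close look.

```bash
cat >> h.py <<'E'
def rot(deg,s=1):
    a=np.radians(deg); y=s*np.array([np.cos(a),np.sin(a),0]); z=np.array([0,0,-1.]); return np.c_[np.cross(y,z),y,z]
def wcloud(c):
    "fisheye"
    v,u=np.mgrid[:480,:640]; x=(u-c["cx"])/c["fx"];y=(v-c["cy"])/c["fy"];r=np.hypot(x,y)+1e-9
    t=np.tan(np.minimum(r,1.4))/r; z=c["range_z"]
    P=np.stack([x*t*z,-y*t*z,-z,np.ones_like(z)],-1)
    return (P@c["cam_to_world"].T)[...,:3]
def wray(c,u,v,Z):
    "world point on plane z=Z seen at wrist pixel u,v"
    x=(u-c["cx"])/c["fx"];y=(v-c["cy"])/c["fy"];r=np.hypot(x,y)+1e-9;t=np.tan(r)/r
    d=c["cam_to_world"][:3,:3]@[x*t,-y*t,-1];o=c["cam_to_world"][:3,3]
    return o+d*(Z-o[2])/d[2]
E
python3 - <<'E'
from h import *
import pickle
q=read_state()["qpos"]
p=[481,-330,220]
s=min((1,-1),key=lambda s:np.abs(inverse_kinematics(p,rot(25.5,s))-q).max())
for t in(1,-1):
  for pp,a in((p,25.5),([615,-6,220],23.5)): print(t,inverse_kinematics(pp,rot(a,t)).round(2))
print(s); movep(p,rot(25.5,s)); clamp()
c=camera("wrist");pickle.dump(c,open("w1.pkl","wb"));cv2.imwrite("pics/w1.png",c["image"])
st=read_state();print(st["time"],st["eef_pos"],st["finger_gap"],c["fx"],c["cx"],c["cy"],c["cam_to_world"].round(2).tolist())
E
```

```text
1 [ 0.82  0.47 -0.46  1.67  0.23  1.06  0.74]
1 [ 0.34  0.55 -0.63  1.58  0.35  1.12  0.03]
-1 [ 0.3   0.45  0.28  1.7  -0.14  1.01 -2.07]
-1 [-0.53  0.58  0.69  1.63 -0.4   1.08 -2.46]
1
2.0833 [ 481.01529305 -329.99852489  220.00433033] 0.034758469644647315 371.64829954431775 317.78794258753436 246.03873010714906 [[0.9, -0.41, -0.11, 452.46], [0.43, 0.87, 0.23, -272.89], [-0.0, -0.26, 0.97, 394.43], [0.0, 0.0, 0.0, 1.0]]
```

View pics/w1.png

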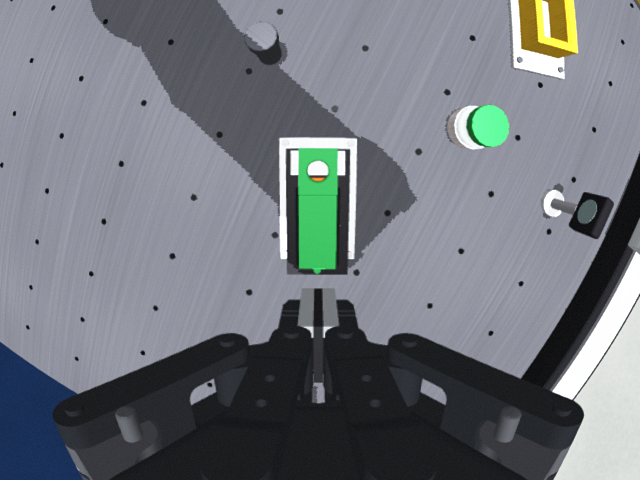

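The wrist view shows the green top from (318,149) to (318,270), with the lug hole at (318,171) facing away from the gripper. The fingertips are near (318,290). I'll measure the cartridge rectangle from this view.

```bash
cat >> h.py <<'E'
def green_rect(c,box,z):
    a,b,e,f=box;m=np.zeros((480,640),bool);m[b:f,a:e]=1;m&=cmask(c,"green")
    m=cv2.morphologyEx(m.astype(np.uint8),cv2.MORPH_OPEN,np.ones((5,5)))>0
    v,u=np.nonzero(m); P=wcloud(c)[m]; print("z",np.median(P[:,2]))
    k=abs(P[:,2]-np.median(P[:,2]))<6
    return rect(np.array([wray(c,i,j,z) for i,j in zip(u[k],v[k])]))
E
python3 - <<'E'
from h import *
import pickle
c=pickle.load(open("w1.pkl","rb"))
print(green_rect(c,(285,140,350,280),110))
for uv in((299.5,149),(338,149),(298.5,269),(337,269)):print(wray(c,*uv,110).round(1))
print("hole",wray(c,317.5,171,109).round(1)," fingertip",wray(c,318,289,220).round(1))
E
```

```text
z 110.98540495571484
((472.1511535644531, -316.1927795410156), (29.63313102722168, 94.63216400146484), 24.973432540893555)
[ 440.  -279.2  110. ]
[ 466.3 -266.7  110. ]
[ 479.2 -366.   110. ]
[ 507.3 -352.7  110. ]
hole [ 459.6 -288.7  109. ]  fingertip [ 482.2 -335.5  220. ]
```

```bash
python3 - <<'E'
from h import *
import pickle
R=rot(25)
movel([480,-332,118],R,max_speed=150)
g=movel([480,-332,100],max_speed=20,guard=20)
s=read_state();print(g,s["eef_pos"],s["ft_force"])
movel([480,-332,220],max_speed=120); open_gripper(); 
c=camera("wrist");pickle.dump(c,open("w2.pkl","wb"));cv2.imwrite("pics/w2.png",c["image"])
print(green_rect(c,(270,100,370,300),140),read_state()["time"])
E
```

```text
False [ 480.07167612 -332.04414168  100.11243279] [-0.10413903 -0.0973546  -0.64992673]
z 110.99114510702566
((470.1344299316406, -311.5391845703125), (27.109079360961914, 84.38674926757812), 24.757768630981445) 5.95
```

View pics/w2.png

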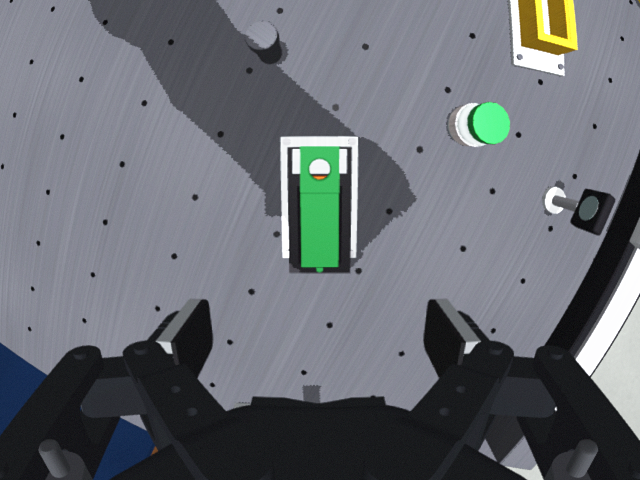

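The cartridge top is still at z≈111 (green top at (320,147)–(320,268)) and the press felt no force, so nothing was touched. I'll use the w1 depth to see where the fingertips really were.

```bash
python3 - <<'E'
from h import *
import pickle
c=pickle.load(open("w1.pkl","rb"));P=wcloud(c)
for v in range(282,345,5): print(v,*[P[v,u].round(0).tolist() for u in(308,318,328)],c["range_z"][v,318])
print("green",P[200,318],P[260,318],P[130,318],P[145,300])
E
```

```text
282 [506.0, -411.0, 2.0] [516.0, -407.0, 0.0] [526.0, -401.0, 2.0] 418.89584
287 [508.0, -417.0, 0.0] [519.0, -412.0, -1.0] [529.0, -407.0, 0.0] 421.7118
292 [472.0, -324.0, 259.0] [476.0, -322.0, 260.0] [479.0, -321.0, 260.0] 144.06496
297 [472.0, -323.0, 266.0] [476.0, -322.0, 265.0] [479.0, -320.0, 266.0] 139.27196
302 [473.0, -324.0, 270.0] [476.0, -323.0, 269.0] [479.0, -321.0, 270.0] 135.39558
307 [472.0, -323.0, 275.0] [476.0, -322.0, 275.0] [479.0, -320.0, 276.0] 129.26881
312 [473.0, -323.0, 279.0] [476.0, -322.0, 279.0] [479.0, -321.0, 278.0] 125.72606
317 [473.0, -324.0, 282.0] [476.0, -322.0, 283.0] [479.0, -321.0, 283.0] 121.362526
322 [473.0, -323.0, 287.0] [476.0, -322.0, 287.0] [479.0, -321.0, 286.0] 117.91637
327 [473.0, -324.0, 288.0] [476.0, -323.0, 289.0] [479.0, -321.0, 290.0] 116.33175
332 [473.0, -323.0, 294.0] [476.0, -323.0, 291.0] [478.0, -320.0, 295.0] 114.168785
337 [473.0, -323.0, 298.0] [478.0, -326.0, 289.0] [478.0, -320.0, 299.0] 117.486404
342 [473.0, -322.0, 302.0] [478.0, -327.0, 290.0] [478.0, -320.0, 301.0] 116.82592
green [ 469.4869809  -308.71357002  110.17113535] [ 490.10185766 -352.19885812  110.71874324] [ 444.13196943 -255.18376296    1.15184773] [ 434.06310938 -277.48863498    4.86725926]
```

The depth shows the real fingertips at z≈258 while the reported TCP was 220. So the fingers end about 38 mm behind the nominal TCP, which explains why the press touched nothing. I'll find the offset by contact, with a low guard, and then press.

```bash
python3 - <<'E'
from h import *
import pickle
clamp()
movel([480,-332,84],rot(25),max_speed=150)
g=movel([480,-332,55],max_speed=20,guard=3)
s=read_state();z=s["eef_pos"][2];print(g,s["eef_pos"],s["ft_force"])
if g:
    g=movel([480,-332,z-13],max_speed=15,guard=22)
    s=read_state();print(g,s["eef_pos"],s["ft_force"])
    movel([480,-332,190],max_speed=120); open_gripper(); wait(.2)
    c=camera("wrist");pickle.dump(c,open("w3.pkl","wb"))
    print(green_rect(c,(250,60,390,320),140),read_state()["time"])
E
```

```text
True [ 480.09519487 -332.23719901   78.4542425 ] [ 0.66434251 -0.69940498  4.21351052]
True [ 480.78620163 -332.55242979   71.18497481] [-2.73411248  1.90564986 12.40409592]
z 140.93414837446207
((472.23541259765625, -315.9441833496094), (29.800155639648438, 95.01477813720703), 24.888765335083008) 11.1083
```

Contact came at a reported z of 78.5, so the tip offset is about 31 mm. The latch tripped and the top is now at ≈141. Before grasping I'll check that the gripper body clears it.

```bash
python3 - <<'E'
from h import *
import pickle
c=pickle.load(open("w3.pkl","rb"));P=wcloud(c)
b=P[395:440,255:385,2];b=b[b>150];print("body low z rel. reported",np.percentile(b,[1,10,50])-190)
f=P[290:370,150:215,2];f=f[f>150];print("open finger tip rel",np.percentile(f,[1,5,20])-190)
off=np.percentile(b,1)-190
z=66
if z+off>146:
    movel([479.8,-332.3,100],rot(24.9),max_speed=150)
    g=movel([479.8,-332.3,z],max_speed=60,guard=8);print(g)
    if not g: clamp()
    s=read_state();print(s["eef_pos"],s["finger_gap"],s["gripper_force"],s["ft_force"],s["time"])
E
```

```text
body low z rel. reported [104.42766961 106.4700655  113.51072802]
open finger tip rel [46.22836478 49.82811712 57.62716104]
False
[ 479.89737039 -332.40585561   66.17475139] 29.35656438742016 63.21096897125244 [-0.43431719  0.68512116  1.19956642] 13.125
```

```bash
python3 - <<'E'
from h import *
import pickle
movel([479.9,-332.4,156],rot(24.9),max_speed=100)
a=np.radians(23.5);yl=np.array([-np.sin(a),np.cos(a),0])
movep(np.array([615,-6,156])-105*yl,rot(23.5))
c=camera("wrist");pickle.dump(c,open("w4.pkl","wb"));cv2.imwrite("pics/w4.png",c["image"])
s=read_state();print(s["eef_pos"],s["finger_gap"],s["ft_force"],s["time"])
E
```

```text
[ 656.24794922 -104.66970605  155.92020623] 29.180160824090223 [ 0.5755419  -1.02323267 -1.75640243] 15.3417
```

View pics/w4.png

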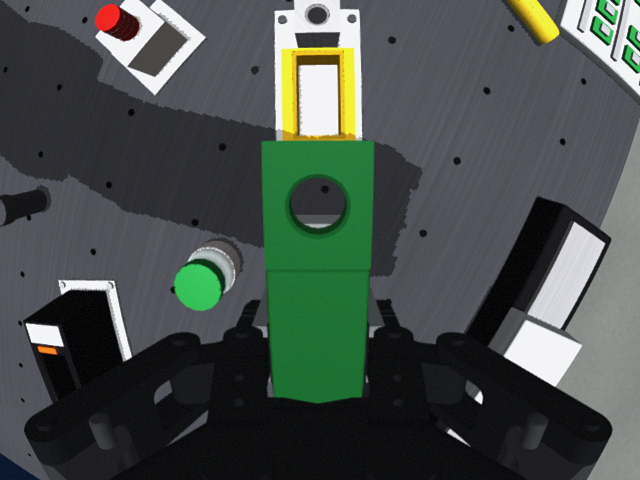

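The wrist view shows the post hole at (317,14), the far edge of the yellow block at about v=48 (u 283–356), and the lug hole in the held cartridge at (319,205). I'll measure both from this one picture.

```bash
python3 - <<'E'
from h import *
import pickle
c=pickle.load(open("w4.pkl","rb"));P=wcloud(c)
im=cv2.resize(c["image"][0:150,255:385],None,fx=4,fy=4,interpolation=cv2.INTER_CUBIC);cv2.imwrite("pics/w4c.png",im)
top=P[280:380,290:350,2];print("cart top z",np.median(top))
m=np.zeros((480,640),bool);m[35:140,265:375]=1;m&=cmask(c,"yellow")&(abs(P[...,2]-48)<3)
v,u=np.nonzero(m);W=np.array([wray(c,i,j,48) for i,j in zip(u,v)]);print("yellow",len(W),rect(W),cv2.boxPoints(rect(W)).round(1).tolist(),np.median(P[m][:,2]))
# green cart: edges from lug+body top
g=np.zeros((480,640),bool);g[135:400,250:385]=1;g&=cmask(c,"green")
Z=np.median(top);v,u=np.nonzero(g&(abs(P[...,2]-Z)<6));W=np.array([wray(c,i,j,Z) for i,j in zip(u,v)]);print("cart",len(W),rect(W),cv2.boxPoints(rect(W)).round(1).tolist())
print("hole post",wray(c,317,14,86),"lug hole",wray(c,319,205,Z))
m=np.zeros((480,640),bool);m[0:40,60:160]=1;m&=cmask(c,"red");print("red",P[m].mean(0),np.percentile(P[m][:,2],[5,95]))
E
```

```text
cart top z 230.59627762291552
yellow 3124 ((612.8817749023438, -6.7981109619140625), (54.43557357788086, 72.11890411376953), 24.121742248535156) [[573.2999877929688, 15.0], [602.7999877929688, -50.79999923706055], [652.5, -28.600000381469727], [623.0, 37.20000076293945]] 48.52210987480595
cart 23933 ((645.0426635742188, -81.890380859375), (30.02307891845703, 81.8941650390625), 23.238248825073242) [[615.0999755859375, -50.20000076293945], [647.4000244140625, -125.4000015258789], [675.0, -113.5999984741211], [642.7000122070312, -38.29999923706055]]
hole post [592.80435001  38.26713173  86.        ] lug hole [636.22247779 -60.1340068  230.59627762]
red [453.12345381  -8.99179186  88.9598503 ] [65.27473487 96.04591941]
```

View pics/w4c.png

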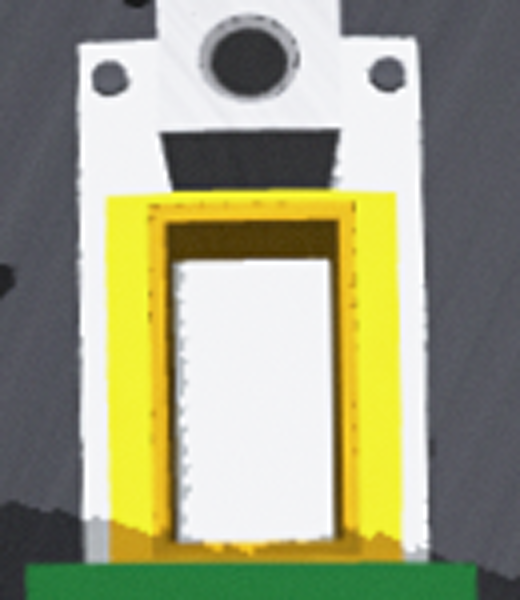

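```bash
python3 - <<'E'
from h import *
import pickle
x,y=614.05,-6.8;R=rot(24.2)
movel([x,y,120],R,max_speed=120)
movel([x,y,74],max_speed=80)
g=movel([x,y,21],max_speed=30,guard=10)
s=read_state();print(g,s["eef_pos"],s["ft_force"],s["torque"],s["time"])
c=camera("wrist");pickle.dump(c,open("w5.pkl","wb"));cv2.imwrite("pics/w5.png",c["image"])
P=wcloud(c);print("top z",np.median(P[300:380,290:350,2]))
E
```

```text
True [614.09562121  -6.81482642  24.14436741] [-1.58255258  0.28982097  8.60611258] [-0.15439871  0.47755167  0.03300133] 18.6417
top z 99.02603289767096
```

View pics/w5.png

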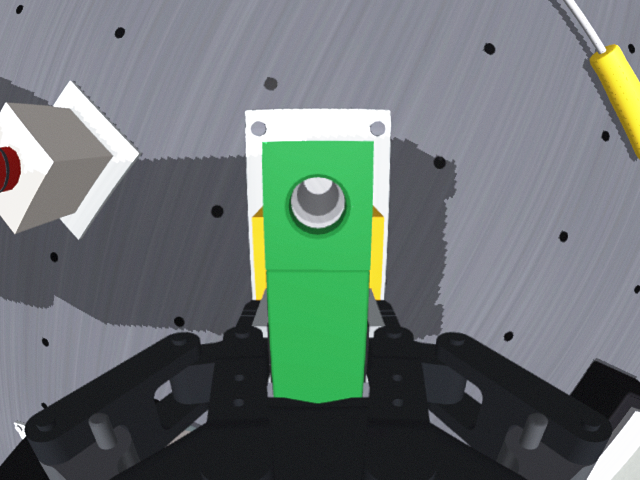

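The cartridge is home: it stopped at z=24.1 as predicted, the top reads 99, and the post bore shows through the lug hole at (318,200). I'll release it and look at the pin.

```bash
python3 - <<'E'
from h import *
import pickle
open_gripper(); wait(.2)
movel([614.05,-6.8,150],max_speed=150)
a=np.radians(24.2);yl=np.array([-np.sin(a),np.cos(a),0])
movep(np.array([452,-7.5,160])-35*yl,rot(24.2))
c=camera("wrist");pickle.dump(c,open("w6.pkl","wb"));cv2.imwrite("pics/w6.png",c["image"])
P=wcloud(c);m=cmask(c,"red")&(abs(P[...,2]-94)<3.5)&(np.hypot(P[...,0]-452,P[...,1]+7)<40)
v,u=np.nonzero(m);W=np.array([wray(c,i,j,94) for i,j in zip(u,v)],np.float32)
print(len(W),np.median(P[m][:,2]),cv2.minEnclosingCircle(W[:,:2]),rect(W),u.mean(),v.mean())
s=read_state();print(s["eef_pos"],s["time"])
E
```

```text
Traceback (most recent call last):
cv2.error: OpenCV(4.12.0) /io/opencv/modules/imgproc/src/shapedescr.cpp:201: error: (-215:Assertion failed) count >= 0 && (depth == CV_32F || depth == CV_32S) in function 'minEnclosingCircle'
```

View pics/w6.png

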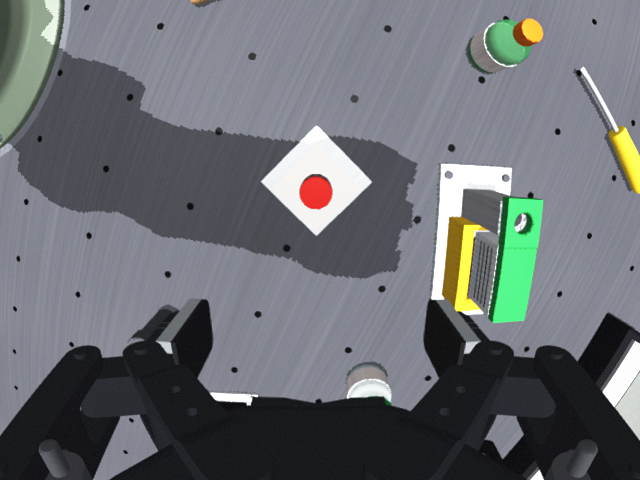

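The pin head is a clean red disc at (316,192) on the white stand, and the cartridge stands upright in the nest on the right. I'll localise the pin and grasp it.

```bash
cat >> h.py <<'E'
def red_disc(c,Z,box=(0,0,640,480)):
    P=wcloud(c);a,b,e,f=box;m=np.zeros((480,640),bool);m[b:f,a:e]=1
    m&=cmask(c,"red")&(abs(P[...,2]-Z)<4);v,u=np.nonzero(m)
    W=np.array([wray(c,i,j,Z) for i,j in zip(u,v)])[:,:2].astype(np.float32).copy()
    (x,y),r=cv2.minEnclosingCircle(W);print("disc",len(W),np.median(P[m][:,2]),W.mean(0),(x,y),r);return W.mean(0)
E
python3 - <<'E'
from h import *
import pickle
c=pickle.load(open("w6.pkl","rb"));s=read_state();print(s["eef_pos"],s["time"])
p=red_disc(c,94,(280,160,350,220))+[.8,.8]
assert np.hypot(p[0]-452,p[1]+7.5)<6
R=rot(24.2)
movel([*p,90],R,max_speed=150)
g=movel([*p,36],max_speed=60,guard=8)   # tips ~67, stand top 60
print(g)
if not g: clamp()
s=read_state();print(s["eef_pos"],s["finger_gap"],s["ft_force"],s["time"])
if not g and s["finger_gap"]>15:
    movel([*p,130],max_speed=120)
    c=camera("wrist");pickle.dump(c,open("w7.pkl","wb"));cv2.imwrite("pics/w7.png",c["image"])
    print(read_state()["finger_gap"])
E
```

```text
[466.81269849 -39.28408453 159.81336462] 21.175
disc 826 94.97891866402881 [449.26874   -8.494779] (449.2591857910156, -8.44089126586914) 10.819907188415527
False
[450.09881143  -7.7438965   36.24810402] 20.51657243635583 [-1.01062008 -0.86916816  8.11881878] 23.5083
20.286221134711266
```

View pics/w7.png

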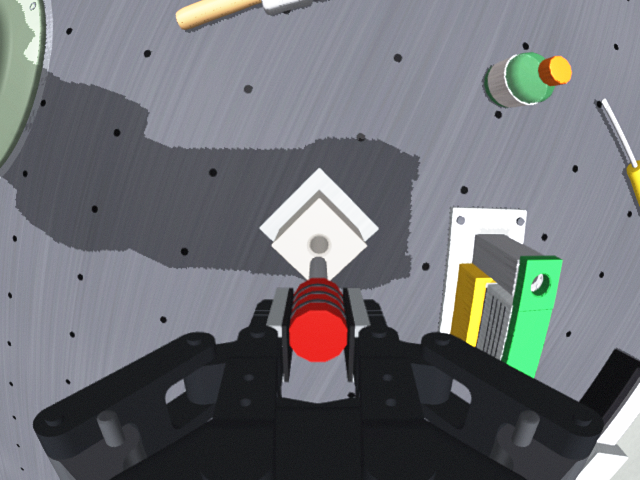

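The pin is held upright by its head (top disc at (318,333), tip at (318,262)). I'll measure its offset from the TCP and check its tilt from the picture.

```bash
python3 - <<'E'
from h import *
import pickle
c=pickle.load(open("w7.pkl","rb"));s=read_state();print(s["eef_pos"],s["ft_force"])
P=wcloud(c);print("head",P[333,318],"shaft",P[275,314:324].round(1).tolist())
p=red_disc(c,P[333,318][2],(280,290,360,365))
print("shaft near tip ray",wray(c,318.5,258,P[333,318][2]-87).round(1))
a=np.radians(24.2);X=np.array([np.cos(a),np.sin(a)]);Y=np.array([-np.sin(a),np.cos(a)])
d=p-s["eef_pos"][:2];print("offset local",d@X,d@Y)
w=pickle.load(open("w5.pkl","rb"));q=wray(w,318,203,98)[:2];e=q-[614.1,-6.8];print("lug in w5",q,e@X,e@Y)
E
```

```text
[449.63164538  -7.69795551 129.31917647] [-0.22086066  0.2303538   0.65183207]
head [448.28850879  -7.61746916 187.44534616] shaft [[445.2, -5.5, 134.8], [445.6, -5.1, 135.3], [446.0, -4.9, 135.4], [446.5, -4.8, 135.2], [446.9, -4.6, 135.0], [447.2, -4.0, 136.3], [447.6, -3.8, 136.4], [448.3, -4.1, 134.7], [448.8, -4.1, 134.2], [449.4, -4.2, 133.4]]
disc 2716 188.01811069181656 [448.26096   -7.767765] (448.26483154296875, -8.034120559692383) 11.809842109680176
shaft near tip ray [447.9  -6.3 100.4]
offset local -1.278850066281252 0.49820254121375523
lug in w5 [592.96547945  37.37206642] -1.1700738627445109 48.95375713365853
```

```bash
python3 - <<'E'
from h import *
import pickle
R=rot(24.2);t=np.array([593.8,38.25])
movel([450.1,-7.7,165],R,max_speed=120)
movel([*t,165],R,max_speed=150)
movel([*t,137],max_speed=80)
a=np.radians(24.2);X=np.array([np.cos(a),np.sin(a)]);Y=np.array([-np.sin(a),np.cos(a)])
for dx,dy in((0,0),(0,-1.2),(0,1.2),(1.2,0),(-1.2,0)):
    q=t+dx*X+dy*Y
    movel([*q,134],max_speed=60)
    g=movel([*q,72],max_speed=35,guard=7)
    s=read_state();print(dx,dy,g,s["eef_pos"].round(1),s["ft_force"].round(1),s["time"])
    if s["eef_pos"][2]<78 or s["time"]>45: break
c=camera("wrist");pickle.dump(c,open("w8.pkl","wb"));cv2.imwrite("pics/w8.png",c["image"])
E
```

```text
0 0 True [593.8  38.7  74.2] [-1.7  0.2  7.2] 28.4083
```

View pics/w8.png

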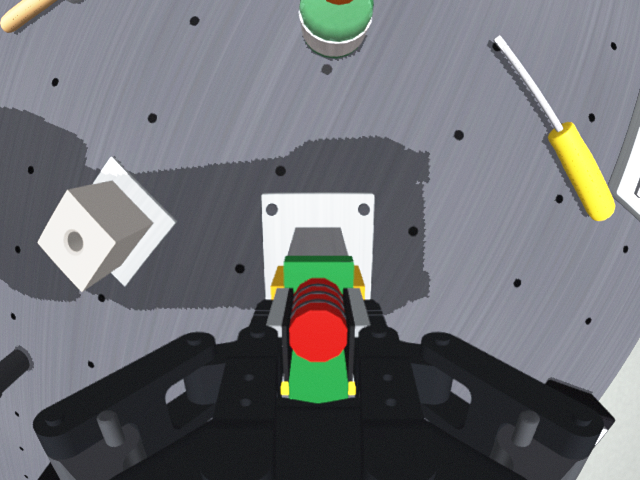

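The pin went straight home at z=74.2, exactly as predicted, and its head rests on the lug. I'll release it, back off and verify.

```bash
python3 - <<'E'
from h import *
open_gripper(); wait(.3)
movel([593.8,38.7,200],max_speed=120)
a=np.radians(24.2)
movel(np.array([593.8+35*np.sin(a),38.7-35*np.cos(a),215]),max_speed=120)
c=camera("wrist");t=camera("scene")
P=wcloud(c);m=cmask(c,"red")&(np.hypot(P[...,0]-593,P[...,1]-38)<30);print("head z",np.percentile(P[m][:,2],[50,95]))
m=cmask(c,"green")&(np.hypot(P[...,0]-612,P[...,1]+7)<40);print("cart z",np.median(P[m][:,2]))
cv2.imwrite("pics/end.png",np.hstack([cv2.resize(c["image"],(400,300)),cv2.resize(t["image"][100:400,60:460],(400,300))]));print(read_state()["time"])
E
```

```text
head z [132.90029725 134.01019028]
cart z 98.98236152965123
31.175
```

View pics/end.png

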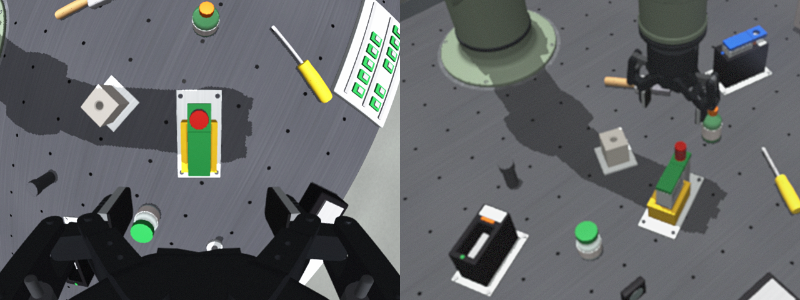

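The cartridge is seated (top ≈98–99), the pin head is on the lug (top ≈132–133), and the loose things stand where they were. The gripper is clear, so I'll hand in.

```bash
python3 -c "
from workcell import *
print(finish_job())"
```

```text
the job is handed in; nothing more can be done
None
```

The green cartridge was ejected and stands home in the nest, with the lock pin through lug and post and its head on the lug; blue was not touched, nothing loose looked disturbed in the final pictures, and I handed in at about 31 s (no verdict came back).

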